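# Shut the abrasive feed gate through its locking disc

### The arm

A 6-joint arm with a two-finger parallel gripper is mounted at the origin on the work surface. World frame = base frame: x ahead of the robot, y to its left, z up, the work surface at z = 0. Lengths are in mm, angles in rad, forces in N, time in s.
With the tool pointing down it reaches from about 325 to 925 mm from the base axis. Payload 3.1 kg.
Tool frame: the origin (TCP) lies between the finger pads; the fingertips stand 22 mm ahead of it and the grasp point (between the pads) lies 3 mm ahead of it; z points along the fingers, y is the direction in which the jaws open and shut (so a half turn about z gives the same grasp; the last joint's range is limited). The gripper opens to 85 mm and grips with 20 to 120 N. Pads are 22 mm wide; open, the fingers measure 114 mm over their backs; the gripper's body (76 mm by 85 mm) begins 54 mm behind the grasp point. The pads swing forward as they close: fully open they stand 13 mm farther back than shut.
Start: joints at [-1.267, 0.217, 1.613, -0, 1.311, -0.112], TCP at [252.473, -571.749, 253.3] pointing down, gripper open.
Joint ranges: [-2.75, 2.75], [-0.78, 2.1], [0.31, 2.55], [-1.13, 4.27], [0.13, 2.63], [-2.58, 2.58]. Speed limits (rad/s): [2.79, 2.79, 3.14, 3.14, 3.14, 3.14].

### API

Orientations are given as a unit quaternion [x, y, z, w].
In Python, from plant import ctrl gives the robot as it stands.
- The arm moves only by the shell command python3 -m creep 'ROWS' [OPENING] [FORCE]. ROWS is JSON, a list of rows, each a list of 4 numbers: the shift along the world's x, y, z as a fraction of full scale, then the turn about the world's z as a fraction of full scale. A call has 1 to 8 rows; each row is the pose to reach, as a shift and turn from the pose commanded when the call began; what a row does not reach only later rows make up. Full scale, the value 1, is 1 m for a shift and 45 degrees for a turn. A row lasts 1/8 s, in which the tool goes at most 62.5 mm and 10.7 degrees, less where a joint would pass 70% of its speed; a pose out of reach is approached as far as the arm can. A call with a number of a shift or a turn outside -1 to 1 is refused whole. A call with a gripper value outside its range is refused whole. OPENING is the closure, from -1 (fully open) to 1 (shut), so that 0 is half open, set as the call begins (- or left out, the last holds). The fingers move at their own pace and stop on an object; FORCE is the grip in N (left out, the last holds). Time passes only in rows, so rows that repeat a pose let the fingers close. It gives the time, the measured TCP pose, the force and the opening at its end, in the units of the state.
- ctrl.get_obs(): the state, without advancing time (a new reading comes with each control period).
- ctrl.get_image(name): name is "scene" or "top"; returns the picture (384x512x3 uint8, red, green, blue); there is no depth.
- ctrl.camera_model(name): a dict with "camera_matrix" (3x3 intrinsics, pixels), "dist_coeffs" ([k1, k2, p1, p2, k3] as OpenCV has them; the pictures are not rectified), "extrinsics" (4x4, takes a point from camera to world coordinates). Camera axes: x right, y down, z forward; pixel columns grow to the right and rows downward; lengths in mm; the calibration is good to about 2 mm. A picture is of the moment at which its call begins. camera_model takes no time and is no camera call.
- ctrl.hand_in(): hands the job in, once; it reports no verdict.
The state is a dict: "time_s": time; "joints": joint angles; "qvel": joint speeds; "effort": joint torques, N m; "eef_pos": TCP position; "tcp_rot": TCP orientation; "contact_force": force on the tool from outside, world axes, zero at the start; "ft_torque": the same for the moment, N m; "opening": finger opening in mm.
Only numpy, scipy, OpenCV 4.12 (cv2) and the standard library are available. Lean on these libraries where they do the work, as an engineer would, in place of code of your own. Each camera call takes 0.05 s, during which the arm holds its last target. There are 200 camera calls.

### The job

Shut the abrasive feed gate on the bench: with a fingertip, push the orange peg round until the slot of the teal locking disc lines up with the steel bar, then push the bar by its yellow end pad through the slot until it is fully home against the stop in the gate box. Only push: do not pinch, lift or tip the bar out of its track, and leave everything else on the bench where it is.

Things in the scene. Friction and masses are not known exactly. Their poses are not given: they have to be found in the camera images.
- gate: The feed gate, a fixed blue fixture. Origin on the bench surface under the disc's axis; z up. The bar is pushed along the gate's -y. Its flat bed, on which the bar slides, is 18 mm above the bench, 66 mm wide, from y = +235 to -100 mm (a 124 mm wide plate lies under the disc).
- track_end (a point): Middle of the track's outer end, at the gate's (0, 235, 18) mm, on the bed. Two low black rails guide the bar from here to y = +56 mm: inner faces 21 mm apart, outer faces 37 mm apart, tops 27 mm above the bench.
- stop (a point): The stop in the blue gate box, at the gate's (0, -88, 33) mm; fully home, the bar's nose touches it and the pad's outer face is at the gate's y = +72 mm. The box is 62 mm wide, y = -56 to -100 mm, 61 mm high (84 mm with the pipe stub), with an opening 22 mm wide and 33 mm high facing the disc.
- disc_centre (a point): Centre of the top face of the teal locking disc (100 mm diameter, top 42 mm above the bench), at the gate's (0, 0, 42) mm; the disc turns about the vertical here. A 23 mm wide slot, down to the bed, open above and flared to 37 mm at both mouths, runs right across it through the centre.
- peg_top (a point): Centre of the top of the orange peg that stands on the disc: 14 mm diameter, 45 mm high (42 to 87 mm above the bench), 34 mm from the disc's axis, at a right angle to the slot. Pushing it sideways turns the disc.
- disc (a joint): Disc angle in rad, anticlockwise from above: direction from its axis to the peg, from the gate's +x towards its +y. The slot lines up with the bar at 0 and equally at 3.142 (peg square to the bar, either side); between them the bar is blocked. Turns from -0.6 to 3.74, stays where left, about 2.5 N at the peg. The bar's nose enters if the slot is within 0.1 rad.
- bar: The loose steel bar, 160 mm long (y), 18 wide (x), 30 high, 0.45 kg, lying in the rails, axes parallel to the gate's. Origin: middle of its length, on its underside. Half-round nose at its y = -80 mm, yellow pad at its +y end. Fully home its origin is at the gate's y = -8 mm; at the start between +142 and +170 mm.
- bar_pad (a point): Middle of the outer face (facing the gate's +y, away from the disc) of the bar's yellow push pad: 36 mm wide, 12 mm thick, 24 mm high (30 to 54 mm above the bench, so 3 mm above the rails); this point is 42 mm above the bench. Push it towards the gate's -y; 1 to 4 N moves the bar.
- screwdriver: Bystander: red-handled screwdriver lying on the robot's side of the gate, 170 mm long along its x axis, under 35 mm high. Leave alone.
- nozzle: Bystander: brass cutting nozzle standing on the robot's side of the disc, 26 mm diameter, 60 mm high; origin at its foot. Leave alone.
- flange: Bystander: flat aluminium ring, 64 mm across, 10 mm high, origin at its underside. Leave alone.
- jar: Bystander: amber jar, 60 mm diameter, 85 mm high, beyond the gate; origin at its foot. Leave alone.
- tape: Bystander: yellow tape measure, 60 x 34 x 55 mm high, beyond the gate; origin at its foot. Leave alone.
- partbox: Bystander: small white box, 70 x 100 x 45 mm high, beyond the gate; origin at its underside. Leave alone.
- wrench: Bystander: steel wrench lying flat, 160 mm long along its x axis, beyond the gate. Leave alone.
Not all that is in view belongs to the job. What is meant by the bar is not blue or green, and is the smaller of those in its own colour.

How it is judged (in metres and radians):
On the way:
1. the slot of the disc is lined up with the bar to within 0.15 rad (angle between the y axis of disc_centre and the y axis of gate, either way round below 0.15 rad), for 0.2 s.
At the end, for the whole second after the job is handed in: The bar lies flat in its track at rest, through the disc, its nose within 4 mm of the stop in the gate box, and the slot is in line with it to within 0.15 rad (angle between the y axis of disc_centre and the y axis of gate, either way round below 0.15 rad and y of bar in the frame of gate below -0.004 m and x of bar in the frame of gate between -0.005 and 0.005 m and z of bar in the frame of gate between 0.015 and 0.021 m and angle between bar's own z axis and vertical below 0.04 rad and linear speed of bar below 0.02 m/s); the robot touches nothing.
It fails at once if the bar is lifted more than 6 mm off its bed, or tipped by more than 0.12 rad (z of bar in the frame of gate above 0.024 m or angle between bar's own z axis and vertical above 0.12 rad).
It fails at once if a bystander is moved by more than 20 mm, or the nozzle, jar or tape measure is tipped over (distance of any of screwdriver, nozzle, flange, jar, tape, partbox, wrench from where it was at the start of the episode above 0.02 m or angle between any of nozzle, jar, tape's own z axis and vertical above 0.5 rad).
It also fails if it takes over 50 s, if anything falls off the work surface, if the arm or the gripper's body presses on something with over 40 N, if the wrist force passes 120 N, or if a joint passes its speed limit or range.

## Working session

There is one attempt and no reset: what is moved stays moved. The work goes in short steps, Python scripts to look and compute and a shell command to move; the robot and the scene stay as the last step left them, time stands still between calls to the robot, and variables do not carry over. Pictures are saved under pics/ and viewed, about 8 in all and at most 12, crops included, and the job is handed in when it is done.

```bash
mkdir -p pics
python3 - <<'E'
from plant import ctrl
import cv2
for n in("scene","top"):
    cv2.imwrite(f"pics/{n}0.png",ctrl.get_image(n)[:,:,::-1]); m=ctrl.camera_model(n); print(n,m)
print(ctrl.get_obs())
E
```

```text
scene {'camera_matrix': array([[494.30348605,   0.        , 254.53020509],
       [  0.        , 494.30348605, 188.73227158],
       [  0.        ,   0.        ,   1.        ]]), 'dist_coeffs': array([-0.1930182,  0.       ,  0.       ,  0.       ,  0.       ]), 'extrinsics': array([[-4.70935078e-01,  6.60087775e-01, -5.85238653e-01,
         1.57739978e+03],
       [ 8.82098663e-01,  3.60662312e-01, -3.03025815e-01,
         6.36424819e+02],
       [ 1.10498895e-02, -6.58943720e-01, -7.52111078e-01,
         1.43882959e+03],
       [ 0.00000000e+00,  0.00000000e+00,  0.00000000e+00,
         1.00000000e+00]])}
top {'camera_matrix': array([[399.87772429,   0.        , 247.87519859],
       [  0.        , 399.87772429, 187.03011845],
       [  0.        ,   0.        ,   1.        ]]), 'dist_coeffs': array([-0.03824993,  0.        ,  0.        ,  0.        ,  0.        ]), 'extrinsics': array([[ 2.38918026e-03, -9.87104627e-01,  1.60058573e-01,
         3.47535304e+02],
       [-9.99870470e-01, -4.90566331e-03, -1.53289644e-02,
         1.14120396e+02],
       [ 1.59164852e-02, -1.60001217e-01, -9.86988488e-01,
         1.24905790e+03],
       [ 0.00000000e+00,  0.00000000e+00,  0.00000000e+00,
         1.00000000e+00]])}
{'time_s': 0.1, 'joints': array([-1.26721284e+00,  2.17693751e-01,  1.61478590e+00,  3.25669453e-05,
        1.31130660e+00, -1.12172039e-01]), 'qvel': array([ 7.31332666e-04, -1.14223619e-03, -1.92786818e-03, -1.03604029e-03,
       -9.63677527e-05, -5.99788165e-04]), 'effort': array([-4.99970374e-04, -3.98074186e+01, -3.04969847e+01, -1.46094826e-04,
        4.24669692e-03,  1.56957732e-06]), 'eef_pos': array([ 252.26240448, -571.07414306,  252.08309153]), 'tcp_rot': array([ 9.78471390e-01,  2.06379589e-01, -8.91477278e-05, -1.09327993e-03]), 'contact_force': array([-0.04881071,  0.59626253,  0.05899595]), 'ft_torque': array([-0.01907511, -0.03537757,  0.07161001]), 'opening': 85.41086933036505}
```

View pics/scene0.png

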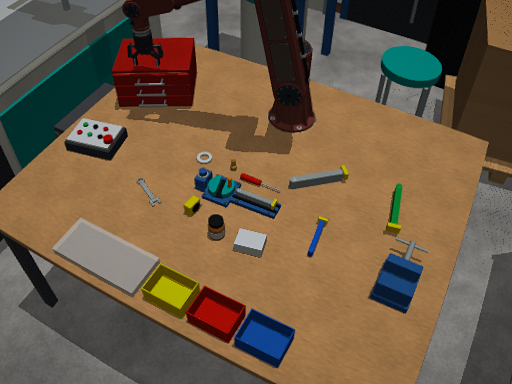

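View pics/top0.png

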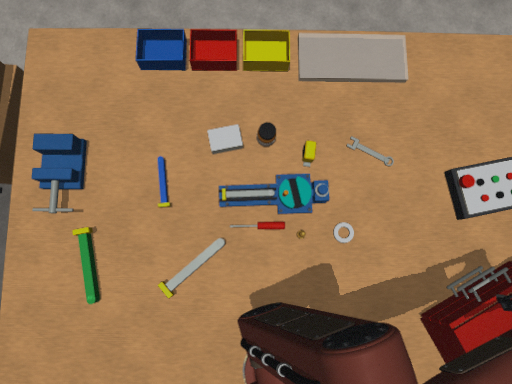

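The top view shows the gate with its bar in the track at about (218–328, 195), the disc at about (295, 193) and the nozzle at (301, 234). Gate +y points left in the image, close to world +y. Next I'll measure with masks.

```bash
cat > h.py <<'E'
import cv2,numpy as np
from plant import ctrl
def ray(n,uv,z):
    m=ctrl.camera_model(n);p=cv2.undistortPoints(np.array(uv,float).reshape(-1,1,2),m["camera_matrix"],m["dist_coeffs"])[:,0]
    E=m["extrinsics"];d=np.c_[p,np.ones(len(p))]@E[:3,:3].T;o=E[:3,3]
    return (o+d*((z-o[2])/d[:,2])[:,None])[:,:2]
def hsv(im): return cv2.cvtColor(im,cv2.COLOR_RGB2HSV)
def blobs(im,lo,hi,roi,amin=6):
    x0,y0,x1,y1=roi;m=cv2.inRange(hsv(im),lo,hi);k=np.zeros_like(m);k[y0:y1,x0:x1]=m[y0:y1,x0:x1]
    c,_=cv2.findContours(k,cv2.RETR_EXTERNAL,cv2.CHAIN_APPROX_NONE)
    return sorted([q for q in c if len(q)>=amin],key=len,reverse=True)
E
python3 - <<'E'
from h import *
R={"top":(205,165,340,225),"scene":(180,160,290,225)}
for n in R:
    im=ctrl.get_image(n)
    for nm,lo,hi,z in(("teal",(80,120,60),(96,255,255),42),("yellow",(22,120,90),(34,255,255),48),("orange",(5,150,90),(20,255,255),75),("blue",(100,100,40),(118,255,255),18)):
        for c in blobs(im,lo,hi,R[n])[:3]:
            (u,v),wh,a=cv2.minAreaRect(c);print(n,nm,len(c),np.round([u,v],1),np.round(wh,1),round(a,1),ray(n,[[u,v]],z).round(1))
            if nm in("blue","yellow"): print(ray(n,cv2.boxPoints(cv2.minAreaRect(c)),z).round(0).tolist())
    x0,y0,x1,y1=R[n];s=5.5 if n=="top" else 6
    cv2.imwrite(f"pics/{n}1.png",cv2.resize(im[y0:y1,x0:x1,::-1],None,fx=s,fy=s,interpolation=cv2.INTER_CUBIC))
E
```

```text
top teal 65 [304.4 189.5] [29.8 13.6] 76.0 [[536.4 -77.8]]
top teal 64 [285.2 194.1] [29.6 13.5] 76.8 [[521.8 -18.9]]
top yellow 26 [224.  194.5] [11.  4.] 90.0 [[519.  167.8]]
[[536.0, 174.0], [536.0, 162.0], [502.0, 162.0], [502.0, 174.0]]
top orange 20 [279.  221.1] [10.   0.9] 5.7 [[437.1   4. ]]
top orange 11 [285.5 192.5] [3. 3.] 90.0 [[522.  -16.1]]
top blue 349 [274. 193.] [ 38. 108.] 90.0 [[528.7  13.6]]
[[588.0, 182.0], [590.0, -157.0], [470.0, -154.0], [469.0, 181.0]]
top blue 82 [246.5 186.7] [ 3.9 39.1] 87.7 [[548.2  99.3]]
[[552.0, 161.0], [557.0, 38.0], [545.0, 38.0], [539.0, 160.0]]
top blue 14 [222.  187.5] [3. 6.] 90.0 [[545.3 175.6]]
[[550.0, 185.0], [550.0, 166.0], [541.0, 166.0], [541.0, 185.0]]
scene teal 55 [228.2 187.5] [10.4 16.7] 21.8 [[532.5 -16.3]]
scene teal 42 [213.4 182.4] [10.  18.8] 23.2 [[537.2 -78.6]]
scene yellow 38 [191.4 201.9] [ 9.2 15.5] 37.9 [[662.7 -96.4]]
[[691.0, -115.0], [624.0, -116.0], [634.0, -78.0], [700.0, -77.0]]
scene yellow 18 [273.5 202.5] [3.1 8.5] 26.6 [[520.9 168.4]]
[[540.0, 164.0], [501.0, 160.0], [502.0, 172.0], [541.0, 176.0]]
scene orange 16 [250.  175.6] [8.5 0.7] 21.8 [[466.5  41. ]]
scene orange 16 [233.2 166.2] [3.5 6.2] 80.5 [[454.3 -38.5]]
scene orange 14 [188.5 198.5] [9.9 0. ] 135.0 [[ 671.9 -100.3]]
scene blue 283 [235.  196.1] [88.6 28.1] 22.6 [[539.8  16.9]]
[[607.0, -148.0], [471.0, -185.0], [474.0, 179.0], [602.0, 198.0]]
scene blue 12 [276.5 208.5] [4.2 4.2] 45.0 [[518.6 181. ]]
[[524.0, 171.0], [506.0, 175.0], [513.0, 191.0], [531.0, 187.0]]
scene blue 12 [223.6 178.3] [4.9 2.7] 26.6 [[481.9 -67.2]]
[[488.0, -76.0], [474.0, -79.0], [476.0, -58.0], [489.0, -56.0]]
```

View pics/top1.png

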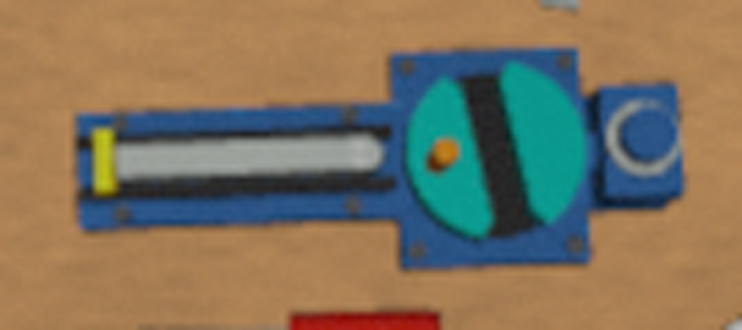

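View pics/scene1.png

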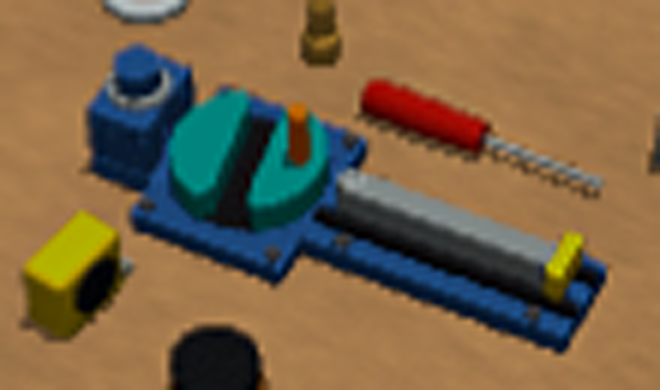

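Both views show the disc with its peg on the bar side, nearly midway, and the slot crossing the track, so a turn of about 1.5 rad is needed. I'll fit the disc centre, gate axis and peg angle.

```bash
cat > m.py <<'E'
from h import *
def measure(prt=True):
    im=ctrl.get_image("top");R=(205,165,340,225)
    t=blobs(im,(80,120,60),(96,255,255),R,20)[:2]
    P=ray("top",np.vstack(t).reshape(-1,2),42).astype(np.float32)
    (cx,cy),r=cv2.minEnclosingCircle(P)
    o=[c for c in blobs(im,(5,150,90),(20,255,255),(260,170,330,222),5)]
    pegs=[ray("top",[cv2.minAreaRect(c)[0]],80)[0] for c in o]
    # bar: grey, low-saturation bright
    b=blobs(im,(0,0,90),(179,70,255),(222,185,320,203),15)
    Y=blobs(im,(22,120,90),(34,255,255),(205,180,320,210),8)
    pad=ray("top",Y[0].reshape(-1,2),54)
    print("disc",round(cx,1),round(cy,1),"r",round(r,1),"pegs",[p.round(1).tolist() for p in pegs])
    print("pad x",pad[:,0].min().round(1),pad[:,0].max().round(1),"y",pad[:,1].min().round(1),pad[:,1].max().round(1))
    for c in t:
        q=ray("top",c.reshape(-1,2),42); v=cv2.fitLine(q.astype(np.float32),cv2.DIST_L2,0,.01,.01).ravel(); print("half centroid",q.mean(0).round(1),"axis ang from +y",round(float(np.arctan2(-v[0],v[1])),3))
    q=ray("top",b[0].reshape(-1,2),48);v=cv2.fitLine(q.astype(np.float32),cv2.DIST_L2,0,.01,.01).ravel()
    print("bar line dir",v[:2],"mean",q.mean(0).round(1),"y",q[:,1].min().round(1),q[:,1].max().round(1))
    return im
if __name__=="__main__":
    im=measure()
    B=cv2.morphologyEx(cv2.inRange(hsv(im),(100,100,40),(125,255,255)),cv2.MORPH_CLOSE,np.ones((9,9)));
    for u in(221,230,240,250,260,268):
        r=np.where(B[165:225,u])[0]+165; print(u,r.min(),r.max(),ray("top",[[u,r.min()-.5],[u,r.max()+.5]],18).round(1).tolist())
E
python3 m.py
```

```text
disc 528.9 -48.3 r 51.5 pegs [[436.8, 9.0], [521.3, -15.5]]
pad x 501.4 535.0 y 161.4 173.8
half centroid [535.2 -73.6] axis ang from +y -1.35
half centroid [522.7 -22.9] axis ang from +y -1.349
bar line dir [ 0.04206437 -0.99911493] mean [523.8  91.1] y 16.0 161.9
221 186 206 [[551.6, 178.8], [485.8, 178.0]]
230 186 205 [[551.7, 150.8], [489.0, 150.2]]
240 185 205 [[555.1, 119.6], [489.1, 119.2]]
250 185 204 [[555.2, 88.4], [492.4, 88.3]]
260 185 204 [[555.4, 57.1], [492.5, 57.3]]
268 185 204 [[555.5, 32.1], [492.6, 32.5]]
```

Fit results:
- **Disc centre:** (529, -48), radius about 51, against 50 given.
- **Gate yaw:** about +0.043.
- **Disc angle:** about 1.76, so 3.14 is nearer.
- **Pad outer face:** gate y of about 222, so the bar origin is about 142, which fits the given range.

I'll move the closed finger above the +x side of the peg.

```bash
python3 -m creep '[[0.297,0.558,0,-0.474],[0.297,0.558,0,-0.474],[0.297,0.558,0,-0.474],[0.297,0.558,0,-0.474],[0.297,0.558,0,-0.474],[0.297,0.558,0,-0.474],[0.297,0.558,0,-0.474],[0.297,0.558,0,-0.474]]' 1 40; python3 -m creep '[[0,0,0,0]]'
```

```text
time_s: 1.25
eef_pos: [488.1, -128.5, 253.6]
tcp_rot: [1.0, 0.022, 0.0, 0.0]
contact_force: [1.1, 0.1, 0.5]
opening: 0.2
time_s: 1.38
eef_pos: [488.6, -126.5, 253.3]
tcp_rot: [1.0, 0.025, 0.0, -0.0]
contact_force: [-2.0, -0.2, -0.7]
opening: -0.2
```

```bash
python3 -m creep '[[0.061,0.113,0,0],[0.061,0.113,0,0],[0.061,0.113,-0.06,0],[0.061,0.113,-0.12,0],[0.061,0.113,-0.12,0],[0.061,0.113,-0.12,0]]'
python3 - <<'E'
from h import *
a=ctrl.get_image("scene")[140:230,170:300,::-1];b=ctrl.get_image("top")[140:240,200:340,::-1]
f=lambda i:cv2.resize(i,(520,360),interpolation=cv2.INTER_CUBIC)
cv2.imwrite("pics/a.png",cv2.resize(np.hstack([f(a),f(b)]),(800,277)))
E
```

```text
time_s: 2.12
eef_pos: [549.6, -18.5, 135.1]
tcp_rot: [1.0, 0.021, 0.001, 0.0]
contact_force: [0.4, -0.4, 0.4]
opening: -0.0
```

View pics/a.png

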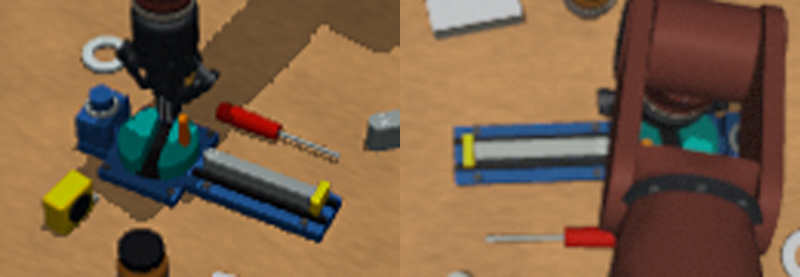

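```bash
python3 -m creep '[[0,0.003,-0.053,0],[0,0.003,-0.053,0],[0,0.003,-0.053,0],[0,0.003,-0.053,0]]'; python3 -m creep '[[-0.006,-0.001,0,0],[-0.012,-0.003,0,0],[-0.018,-0.004,0,0],[-0.024,-0.006,0,0],[-0.03,-0.008,0,0],[-0.03,-0.008,0,0]]'
```

```text
time_s: 2.72
eef_pos: [550.7, -14.8, 83.2]
tcp_rot: [1.0, 0.022, 0.003, 0.0]
contact_force: [0.1, 0.6, -0.8]
opening: -0.2
time_s: 3.48
eef_pos: [521.2, -24.8, 81.7]
tcp_rot: [1.0, 0.022, 0.004, 0.002]
contact_force: [7.1, -4.8, -1.0]
opening: -0.1
```

```bash
python3 -m creep '[[0.01,0,0,0],[0.01,0.03,0,0],[0.01,0.03,0,0],[-0.022,0.03,0,0],[-0.022,0.03,0,0],[-0.022,0.03,0,0],[-0.022,0.03,0,0]]'; python3 -m m
python3 - <<'E'
from h import *
a=ctrl.get_image("scene")[140:230,170:300,::-1]
cv2.imwrite("pics/b.png",cv2.resize(a,(650,450),interpolation=cv2.INTER_CUBIC))
E
```

```text
time_s: 4.35
eef_pos: [497.3, 7.3, 80.6]
tcp_rot: [1.0, 0.022, 0.0, 0.0]
contact_force: [0.0, -1.0, -0.1]
opening: -0.2
disc 485.6 -54.3 r 19.4 pegs []
pad x 501.4 535.0 y 161.4 173.8
half centroid [486.1 -54.3] axis ang from +y -2.949
bar line dir [ 0.06386968 -0.99795824] mean [523.2 110.7] y 55.5 161.9
221 186 206 [[551.6, 178.8], [485.8, 178.0]]
230 186 205 [[551.7, 150.8], [489.0, 150.2]]
240 185 205 [[555.1, 119.6], [489.1, 119.2]]
250 185 204 [[555.2, 88.4], [492.4, 88.3]]
260 185 204 [[555.4, 57.1], [492.5, 57.3]]Traceback (most recent call last):
  File "m.py", line 24, in <module>
    r=np.where(B[165:225,u])[0]+165; print(u,r.min(),r.max(),ray("top",[[u,r.min()-.5],[u,r.max()+.5]],18).round(1).tolist())
                                             ~~~~~^^
    return umr_minimum(a, axis, None, out, keepdims, initial, where)
ValueError: zero-size array to reduction operation minimum which has no identity
```

View pics/b.png

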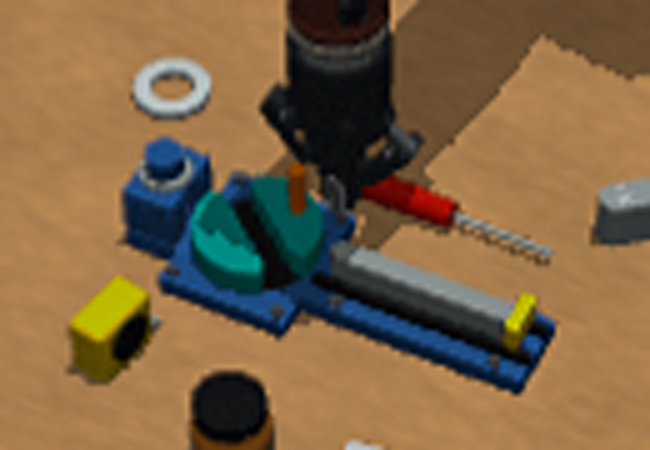

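The disc has turned to about 2.4 rad, and the finger stands on the +y side of the peg. Next I'll push in -y.

```bash
python3 -m creep '[[0,-0.008,0,0],[-0.001,-0.016,0,0],[-0.002,-0.022,0,0],[-0.003,-0.028,0,0],[-0.003,-0.033,0,0],[-0.003,-0.033,0,0]]'; python3 -m creep '[[0,0.02,0,0],[0,0.03,0.08,0],[0,0.23,0.08,0],[0,0.23,0.08,0],[0,0.23,0.08,0],[0,0.23,0.08,0],[0,0.23,0.08,0],[0,0.23,0.08,0]]';python3 -c "
from m import measure
measure()"
```

```text
time_s: 5.2
eef_pos: [491.7, -25.1, 79.4]
tcp_rot: [1.0, 0.021, -0.002, -0.001]
contact_force: [-1.5, 2.9, -1.4]
opening: -0.3
time_s: 6.2
eef_pos: [493.5, 203.1, 159.9]
tcp_rot: [1.0, 0.021, -0.0, 0.0]
contact_force: [0.1, 0.2, -0.8]
opening: -0.1Traceback (most recent call last):
  File "<string>", line 3, in <module>
    measure()
    ~~~~~~~^^
  File "m.py", line 12, in measure
    pad=ray("top",Y[0].reshape(-1,2),54)
                  ~^^^
IndexError: list index out of range
```

```bash
python3 -m creep '[[0.025,0.012,0,0],[0.025,0.012,0,0],[0.025,0.012,0,0]]';sed -i 's/^    pad=.*/    pad=ray("top",Y[0].reshape(-1,2),54) if Y else np.zeros((1,2))/' m.py; python3 -c "
from m import measure
measure()"
```

```text
time_s: 6.62
eef_pos: [517.9, 215.4, 159.8]
tcp_rot: [1.0, 0.021, -0.001, 0.0]
contact_force: [-1.0, -0.1, -0.1]
opening: -0.1
disc 529.1 -47.8 r 51.4 pegs [[436.8, 6.1], [494.5, -44.8]]
pad x 0.0 0.0 y 0.0 0.0
half centroid [503.  -46.2] axis ang from +y -0.064
half centroid [555.2 -50.6] axis ang from +y -0.06
bar line dir [ 0.0491279  -0.99879247] mean [523.5  86.6] y 16.0 155.8
```

Slot reads about 0.11 rad short of alignment (peg about 4 mm short). One more nudge will do it.

```bash
python3 -m creep '[[-0.027,-0.207,0,0],[-0.027,-0.207,0,0],[-0.027,-0.207,0,0],[-0.027,-0.207,0,0],[-0.027,-0.207,0,0],[-0.027,-0.207,-0.04,0],[-0.027,-0.207,-0.08,0],[-0.027,-0.207,-0.08,0]]'; python3 -m creep '[[0,-0.015,0,0],[0,-0.03,0,0],[0,-0.036,0,0],[0,-0.038,0,0],[0,-0.038,0,0]]'
```

```text
time_s: 7.68
eef_pos: [487.5, 11.0, 77.0]
tcp_rot: [1.0, 0.022, -0.004, -0.001]
contact_force: [-0.9, 0.1, -0.1]
opening: 0.1
time_s: 8.3
eef_pos: [491.7, -28.8, 80.7]
tcp_rot: [1.0, 0.022, 0.0, 0.0]
contact_force: [0.3, 1.2, 0.2]
opening: 0.2
```

```bash
python3 -m creep '[[0,0.02,0,0],[0,0.03,0.08,0],[0.027,0.245,0.08,0],[0.027,0.245,0.08,0],[0.027,0.245,0.08,0],[0.027,0.245,0.08,0],[0.027,0.245,0.08,0],[0.027,0.245,0.08,0]]';python3 -m creep '[[0,0,0,0]]';python3 -c "
from m import measure
measure()"
```

```text
time_s: 9.3
eef_pos: [517.8, 216.0, 159.6]
tcp_rot: [1.0, 0.022, -0.001, 0.001]
contact_force: [0.0, -0.3, 0.4]
opening: -0.1
time_s: 9.43
eef_pos: [518.0, 215.3, 159.8]
tcp_rot: [1.0, 0.021, -0.001, 0.0]
contact_force: [0.4, -0.1, -0.2]
opening: -0.3
disc 529.1 -47.8 r 51.4 pegs [[436.8, 7.5], [494.6, -49.2]]
pad x 0.0 0.0 y 0.0 0.0
half centroid [503.  -48.9] axis ang from +y -3.084
half centroid [555.3 -47.7] axis ang from +y -3.077
bar line dir [ 0.05010159 -0.99874413] mean [523.5  86.6] y 16.0 155.8
```

The slot is aligned within about 0.02 rad. I'll lower the finger behind the pad and push gently.

```bash
python3 -m creep '[[0,0,-0.06,0],[0,0,-0.105,0],[0,0,-0.105,0],[0.0,0,-0.105,0]]';python3 -m creep '[[0,-0.01,0,0],[0.001,-0.02,0,0],[0.001,-0.028,0,0],[0.001,-0.036,0,0],[0.002,-0.044,0,0],[0.002,-0.052,0,0],[0.002,-0.06,0,0],[0.003,-0.068,0,0]]'
```

```text
time_s: 9.98
eef_pos: [519.7, 216.4, 56.8]
tcp_rot: [1.0, 0.021, 0.001, -0.0]
contact_force: [-0.1, 0.6, 0.9]
opening: 0.2
time_s: 10.98
eef_pos: [522.5, 149.6, 56.6]
tcp_rot: [1.0, 0.021, 0.001, -0.001]
contact_force: [-0.6, 5.8, 4.1]
opening: 0.1
```

```bash
python3 -m creep '[[0,-0.008,0,0],[0.001,-0.016,0,0],[0.001,-0.024,0,0],[0.002,-0.032,0,0],[0.002,-0.04,0,0],[0.002,-0.048,0,0],[0.003,-0.056,0,0],[0.003,-0.064,0,0]]'; python3 -c "
from m import measure
measure()"
```

```text
time_s: 11.98
eef_pos: [525.5, 85.6, 56.6]
tcp_rot: [1.0, 0.021, 0.001, -0.001]
contact_force: [-0.1, 6.9, 5.4]
opening: -0.2
disc 529.1 -47.8 r 51.4 pegs [[494.6, -49.2]]
pad x 0.0 0.0 y 0.0 0.0
half centroid [502.1 -52.1] axis ang from +y -2.989
half centroid [557.3 -50.4] axis ang from +y -0.002
bar line dir [ 0.04547787 -0.9989653 ] mean [530.4 -48.9] y -87.9 -11.4
```

The bar has entered the slot and the force is steady. I'll continue to the stop.

```bash
python3 -m creep '[[0,-0.008,0,0],[0,-0.016,0,0],[0.001,-0.024,0,0],[0.001,-0.032,0,0],[0.001,-0.038,0,0]]';  python3 -m creep '[[0,-0.003,0,0],[0,-0.005,0,0]]'; python3 -m creep '[[0,-0.002,0,0],[0,-0.004,0,0]]'
```

```text
time_s: 12.65
eef_pos: [526.2, 47.5, 56.4]
tcp_rot: [1.0, 0.021, 0.001, -0.001]
contact_force: [-0.3, 7.8, 5.9]
opening: -0.1
time_s: 12.9
eef_pos: [526.2, 42.7, 56.4]
tcp_rot: [1.0, 0.021, 0.001, -0.001]
contact_force: [0.3, 6.6, 4.5]
opening: -0.2
time_s: 13.15
eef_pos: [526.2, 38.8, 56.4]
tcp_rot: [1.0, 0.021, 0.001, -0.001]
contact_force: [-0.3, 6.6, 6.1]
opening: -0.2
```

```bash
python3 -m creep '[[0,-0.002,0,0],[0,-0.003,0,0]]';  python3 -m creep '[[0,-0.002,0,0],[0,-0.002,0,0]]'; python3 -m creep '[[0,-0.002,0,0],[0,-0.002,0,0]]'
```

```text
time_s: 13.4
eef_pos: [526.2, 37.2, 56.4]
tcp_rot: [1.0, 0.021, 0.001, -0.003]
contact_force: [-0.2, 12.8, 5.3]
opening: -0.2
time_s: 13.65
eef_pos: [526.2, 37.0, 56.5]
tcp_rot: [1.0, 0.02, 0.001, -0.004]
contact_force: [0.7, 16.0, 5.1]
opening: -0.4
time_s: 13.9
eef_pos: [526.1, 36.8, 56.5]
tcp_rot: [1.0, 0.02, 0.001, -0.006]
contact_force: [0.8, 23.2, 7.0]
opening: -0.1
```

The finger stalled at y = 37 (39 expected) and the force is rising, so the bar is against the stop. Back off in +y, rise and check.

```bash
python3 -m creep '[[0,0.01,0,0],[0,0.03,0,0],[0,0.06,0.05,0],[0,0.12,0.11,0],[0,0.18,0.15,0],[0,0.22,0.15,0],[0,0.22,0.15,0],[0,0.22,0.15,0]]'
python3 - <<'E'
from m import *
im=measure()
a=ctrl.get_image("scene")[140:230,170:300,::-1]
f=lambda i:cv2.resize(i,(400,290),interpolation=cv2.INTER_CUBIC)
cv2.imwrite("pics/c.png",np.hstack([f(a),f(im[145:242,205:339,::-1])]))
Y=blobs(ctrl.get_image("scene"),(22,120,90),(34,255,255),(215,170,290,220),5)
for c in Y: q=ray("scene",c.reshape(-1,2),54);print("scene yellow",q.min(0).round(1),q.max(0).round(1))
E
```

```text
time_s: 14.9
eef_pos: [524.8, 250.0, 204.4]
tcp_rot: [1.0, 0.022, -0.001, 0.001]
contact_force: [0.4, -0.4, -0.3]
opening: 0.2
disc 529.1 -47.8 r 51.4 pegs [[436.8, 7.5], [494.6, -49.2]]
pad x 508.2 541.8 y 10.5 22.7
half centroid [502.6 -48.9] axis ang from +y -3.081
half centroid [556.3 -47.7] axis ang from +y -3.077
bar line dir [ 0.0562173  -0.99841857] mean [530.2 -60.7] y -122.1 9.9
scene yellow [513.1  12. ] [550.5  25.8]
```

View pics/c.png

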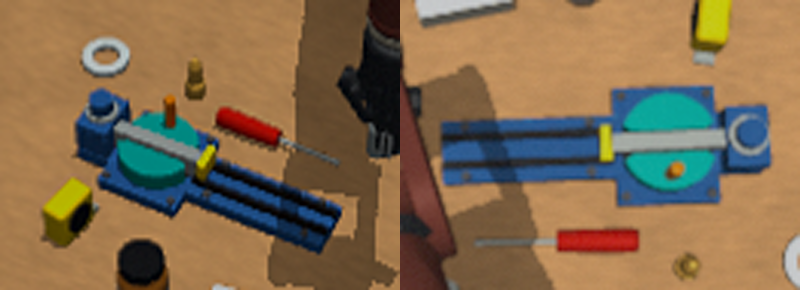

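Both views show the bar through the disc into the box. The pad's outer face is at gate y of about 71 (72 is home), nothing touches it, and the bystanders in view look unmoved.

```bash
python3 -c "
from plant import ctrl
print(ctrl.hand_in())"
```

```text
the job is handed in; nothing more can be done
None
```

The gate is shut. I pushed the peg round from about 1.76 rad to 3.14 rad with the closed fingertips, then pushed the bar by its yellow pad through the slot to the stop. I handed the job in at about 15 s of the 50 s allowed.

**Last checks:**
- **Stop:** the finger stalled and the force rose from about 7 N to 23 N, so the bar was up against it.
- **Home position:** from the top camera, the pad's outer face is at the gate's y ≈ 71 mm (72 is fully home).
- **Slot:** it reads within about 0.02 rad of the gate axis, well inside the 0.15 rad limit.
- **Clear and undisturbed:** the arm was backed off and touching nothing. The bystanders I could see looked unmoved; I checked this by eye and did not measure it.

**What fell short or disagreed:**
- The first peg push left the slot about 0.11 rad off, so I gave it a second nudge before pushing the bar.
- My two ways of measuring the slot angle differ by about 0.035 rad.
- The finger stalled about 2 mm past the expected position, within the calibration and finger-size uncertainty.

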